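# Clamp the wrist bar and peel off the formed splint shell

### The job

Push the red grip of the toggle clamp down until it snaps shut, so that the aluminium wrist bar is held on its board, then peel the sticky mint splint shell off the bar: lift it by the thumb post on its corner first, so that the diagonally opposite corner leaves the bar last. Carry the shell to the wooden hand form and finish while still holding it, centred about 10 cm above the form, still, level, hollow side down and lined up with the form's length, without touching the form; leave the clamp shut, the bar where it is, and the other things alone.

Things in the scene. Friction and masses are not known exactly. Their poses are not given: they have to be found in the camera images.
- clamp (a joint): hinge of the toggle clamp's arm: 0 = arm level, rubber foot on the bar (shut); grows as the red grip end swings up; starts open at 0.5 to 0.95 rad and stays where it is left. At about 0.13 rad the ball on the arm meets two spring rollers (about 10 N at the grip); past about 0.06 rad it snaps down to within 0.02 of 0 and presses on the bar
- clamp_hinge (a point): the clamp's hinge axis, 62 mm above the bench, at the clamp's steel post. Its x axis is the hinge axis, its y axis runs along the arm out to the red grip, its z axis stands square to the arm; they swing with the arm (arm level: z up). A positive turn about x is opening.
- clamp_grip (a point): upper side of the middle of the red grip (a round bar 22 mm thick, about 57 mm long along the arm), 172 mm along y and 11 mm along z from clamp_hinge; it swings with the arm, and with the clamp shut it lies 73 mm above the bench. Two steel catch posts, 82 mm high above the bench, stand either side of the arm at 133 mm from the hinge
- bar: arched aluminium wrist bar, 260 mm long (x), 63 mm wide (y), 250 g, loose on an 18 mm high board fixed to the bench: flat crown 40 mm wide, sloping shoulders, upright sides, 4 mm sheet. Origin under its middle, on the board; the crown's top is 22 mm above it. The clamp's foot lands on the crown at x = +63, y = 0 mm; the clamp's post is at y = -78. Unclamped, it comes up with the shell
- shell: mint thermoplastic splint shell, 150 mm long (x), 75 mm wide (y), 4 mm thick, about 80 g, nested hollow side down over the bar, 50 mm from the bar's middle towards -x; its +x edge ends 28 mm short of the clamp arm. Origin: centre of the underside of its flat crown (52 mm wide), resting on the bar's crown; the sides reach 18 mm below it, the crown's top is 4 mm above
- thumb_post (a point): centre of the top of the mint thumb post, an upright lug on the shell near its -x, +y corner (x -60, y +13, z +34 mm from the shell's origin): 30 mm proud of the crown, 10 mm thick, 24 mm long; the length points to the opposite corner, turned -14.5 degrees about z from the shell's x. Pinch across the 10 mm. Axes as the shell's
- post_corner (a point): underside of the shell's crown at the corner by the thumb post (x -72, y +20 mm from the shell's origin). The shell clings to the bar by tacky rubber pads on both sides of the bar (x +-60 mm from the shell's origin), each holding about 3 N and letting go once the shell is about 7 mm up there
- far_corner (a point): underside of the shell's crown at the diagonally opposite corner (x +72, y -20 mm); the crown's end edge there is at x +75 mm and can serve as the pivot while peeling
- form: pale wooden hand form lying on the bench, 30 mm high, about 195 mm long (x, wrist at -x, fingertips at +x), 82 mm wide at the palm plus a thumb on +y, 450 g. Origin under the middle of the palm, on the bench.
- punch: bystander: steel rotary hole punch lying on the bench, about 190 x 80 mm, 24 mm high
- tongs: bystander: chrome splint tongs lying on the bench, about 190 x 35 mm, 10 mm high
- rivet_jar: bystander: clear rivet jar with a blue cap, 56 mm across, 60 mm high
Not all that is in view belongs to the job. There is more than one size of the shell; the job needs the smaller. There is more than one size of the form; the job needs the smaller.

How it is judged:
On the way, in this order (a step that is already met when the one before it is completed fails the run):
1. the clamp is pressed shut past its detent, with the shell still on the bar (value of joint clamp below 0.035 rad and z of post_corner in the frame of bar below 0.027 m), for 0.3 s.
2. the shell is peeled by the thumb-post corner: that corner is up more than 25 mm off the bar's crown while the opposite corner is within 15 mm of it and the clamp is shut (z of post_corner in the frame of bar above 0.047 m and z of far_corner in the frame of bar below 0.037 m and value of joint clamp below 0.035 rad).
At the end, for the whole second after the job is handed in: clamp shut (under 0.035 rad), bar within 12 mm of its start, form within 20 mm and untouched; shell held still in the fingers, origin 80 to 200 mm above the bench, within 40 mm sideways of the form's origin, level within 15 degrees, its length within 17 degrees of the form's x axis (value of joint clamp below 0.035 rad and distance of bar from where it was at the start of the episode below 0.012 m and horizontal distance between shell and form below 0.04 m and height (world z) of shell between 0.08 and 0.2 m and angle between shell's own z axis and vertical below 0.26 rad and angle between the x axis of shell and the x axis of form, either way round below 0.3 rad and linear speed of shell below 0.03 m/s and contact force between the fingers and shell above 1 N and contact force between each of shell, the arm, the fingers and form below 0.05 N and distance of form from where it was at the start of the episode below 0.02 m); the arm keeps its last pose, push and grip.
It fails at once if the bar is dragged or lifted more than 20 mm (distance of bar from where it was at the start of the episode above 0.02 m).
It fails at once if the hand form is shoved more than 20 mm (distance of form from where it was at the start of the episode above 0.02 m).
It fails at once if the punch, tongs or jar is shoved more than 30 mm (distance of any of punch, tongs, rivet_jar from where it was at the start of the episode above 0.03 m).
It also fails if it takes over 64 s, if anything falls off the work surface, if the arm or the gripper's body presses on something with over 40 N, if the wrist force passes 120 N, or if a joint passes its speed limit or range.

### The arm

A 6-joint arm with a two-finger parallel gripper is mounted at the origin on the work surface. World frame = base frame: x ahead of the robot, y to its left, z up, the work surface at z = 0. Lengths are in m, angles in rad, forces in N, time in s.
With the tool pointing down it reaches from about 0.35 to 0.775 m from the base axis. Payload 7.3 kg.
Tool frame: the origin (TCP) lies where the fingers leave the gripper's body, on its centre line; the fingertips stand 66 mm ahead of it and the grasp point (between the pads) lies 47 mm ahead of it (robot.tips_ahead is the distance from the TCP to the fingertips, in m); z points along the fingers, y is the line along which they close (so a half turn about z gives the same grasp; the last joint's range is limited). The gripper opens to 92 mm and grips with 3 to 60 N. Pads are 19 mm wide; open, the fingers measure 130 mm over their backs; the gripper's body (75 mm by 190 mm) begins 47 mm behind the grasp point.
Start: joints at [-1.304, 0.342, 1.524, -0, 1.275, -0.146], TCP at [0.211, -0.481, 0.292] pointing down, gripper open.
Joint ranges: [-2.53, 2.53], [-0.77, 2.02], [0.04, 2.7], [-1, 4.14], [0.28, 2.66], [-3.11, 3.11]. Speed limits (rad/s): [2.57, 2.57, 3.14, 3.14, 3.14, 3.14].

### API

Orientations are given as [roll, pitch, yaw] about the fixed x, y, z axes, in that order (R = Rz(yaw) Ry(pitch) Rx(roll)).
In Python, from cell import robot gives the robot as it stands.
- The arm moves only by the shell command python3 -m inch 'ROWS' [FORCE]. ROWS is a JSON object of lists of equal length, an entry for each row: "travel": the shift along the tool's x, y, z in mm, a list of three; "turn": the turn about the tool's z in units of 5 degrees (1.0 is 5 degrees); "claw": the closure, from -1 (fully open) to 1 (shut). A call has 1 to 12 rows; each row is the pose to reach, as a shift and turn from the pose commanded when the call began, along the tool's axes at that moment; what a row does not reach only later rows make up. A row lasts 1/10 s, in which the tool goes at most 50 mm and 8.59 degrees, less where a joint would pass 70% of its speed; a pose out of reach is approached as far as the arm can. A call with a gripper value outside its range is refused whole. The fingers move at their own pace and stop on an object; FORCE is the grip in N (left out, the last holds). Time passes only in rows, so rows that repeat a pose let the fingers close. It gives the time, the measured TCP pose, the force, the opening and the grip force at its end, in the units of the state.
- robot.observe(): the state, without advancing time (a new reading comes with each control period).
- robot.read_camera(name): name is "side" or "top" or "wrist"; returns a dict with "pixels" (480x640x3 uint8, red, green, blue), "fx", "fy", "cx", "cy" (pixels), "k1" (the pictures are not rectified: a ray, as slopes to the right and down, at radius r is drawn at 1 + k1 r^2 times it, then the intrinsics apply), "cam_to_world" (4x4, takes a point from camera to world coordinates). Camera axes: x right, y down, z forward; pixel columns grow to the right and rows downward; lengths in m; the calibration is good to about 2 mm. A picture is of the moment at which its call begins. There is no depth.
- robot.hand_in(): hands the job in; it is judged then, once.
The state is a dict: "time": time; "qpos": joint angles; "qvel": joint speeds; "joint_efforts": joint torques, N m; "tool_pos": TCP position; "tool_rot": TCP orientation; "contact_force": force on the tool from outside, world axes, zero at the start; "torque": the same for the moment, N m; "opening": finger opening in m; "grip_force": force on a finger pad.
Only numpy, scipy, OpenCV 4.12 (cv2) and the standard library are available. Lean on these libraries where they do the work, as an engineer would, in place of code of your own. Each camera call takes 0.05 s, during which the arm holds its last target. There are 200 camera calls.

## Working session

There is one attempt and no reset: what is moved stays moved. The work goes in short steps, Python scripts to look and compute and a shell command to move; the robot and the scene stay as the last step left them, time stands still between calls to the robot, and variables do not carry over. Pictures are saved under pics/ and viewed, at most 12 in all, crops included, and the job is handed in when it is done.

```bash
ls; mkdir -p pics; cat > h.py <<'E'
import numpy as np, cv2
from cell import robot
def cam(n):
    c=robot.read_camera(n); c['T']=np.array(c['cam_to_world']); return c
def save(c,f): cv2.imwrite(f,cv2.cvtColor(c['pixels'],cv2.COLOR_RGB2BGR))
def ray(c,u,v):
    K=np.array([[c['fx'],0,c['cx']],[0,c['fy'],c['cy']],[0,0,1]])
    p=cv2.undistortPoints(np.array([[[u,v]]],float),K,np.array([c['k1'],0,0,0.]))[0,0]
    T=c['T']; return T[:3,3],T[:3,:3]@np.array([p[0],p[1],1])
def onz(c,u,v,z):
    o,d=ray(c,u,v); return o+d*(z-o[2])/d[2]
def proj(c,P):
    T=c['T']; q=T[:3,:3].T@(np.array(P)-T[:3,3]); x=q[:2]/q[2]; x=x*(1+c['k1']*(x@x))
    return np.array([c['fx']*x[0]+c['cx'],c['fy']*x[1]+c['cy']])
def tri(c1,p1,c2,p2):
    o1,d1=ray(c1,*p1);o2,d2=ray(c2,*p2)
    s=np.linalg.lstsq(np.c_[d1,-d2],o2-o1,rcond=None)[0]
    a,b=o1+d1*s[0],o2+d2*s[1]; return (a+b)/2,np.linalg.norm(a-b)
E
python3 - <<'E'
from h import *
for n in('top','side'):
    c=cam(n); save(c,f'pics/{n}0.png'); print(n,c['T'].round(3).tolist(),c['fx'],c['k1'])
print(robot.observe())
E
```

```text
pics
top [[0.028, -0.993, 0.115, 0.251], [-1.0, -0.027, 0.008, 0.065], [-0.005, -0.115, -0.993, 1.552], [0.0, 0.0, 0.0, 1.0]] 568.4421184233795 -0.17639508423879352
side [[-0.996, -0.067, 0.056, 0.375], [-0.087, 0.696, -0.713, 0.779], [0.009, -0.715, -0.699, 0.794], [0.0, 0.0, 0.0, 1.0]] 444.16968056926 -0.05561459143613699
{'time': 0.1, 'qpos': array([-1.30398038e+00,  3.42627541e-01,  1.52490708e+00, -3.06841655e-05,
        1.27540435e+00, -1.45988354e-01]), 'qvel': array([-1.02964050e-03, -2.36641898e-03, -2.69025065e-03, -6.01225673e-05,
        1.44608363e-03,  6.98840677e-04]), 'joint_efforts': array([ 1.26097635e-03, -4.32002664e+01, -2.44694871e+01,  7.18628406e-02,
        5.25775237e-02, -5.05516550e-05]), 'tool_pos': array([ 0.21056595, -0.48062613,  0.29163267]), 'tool_rot': array([-3.14025639e+00, -1.66818421e-04,  4.12813138e-01]), 'contact_force': array([0.24242502, 0.71906032, 0.24649133]), 'torque': array([ 0.04251752, -0.05080388, -0.07264548]), 'grip_force': 0.0, 'opening': 0.09168318094792072}
```

View pics/top0.png

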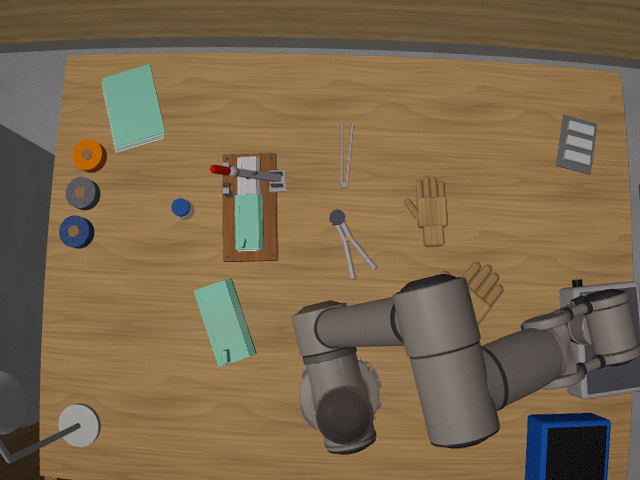

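View pics/side0.png

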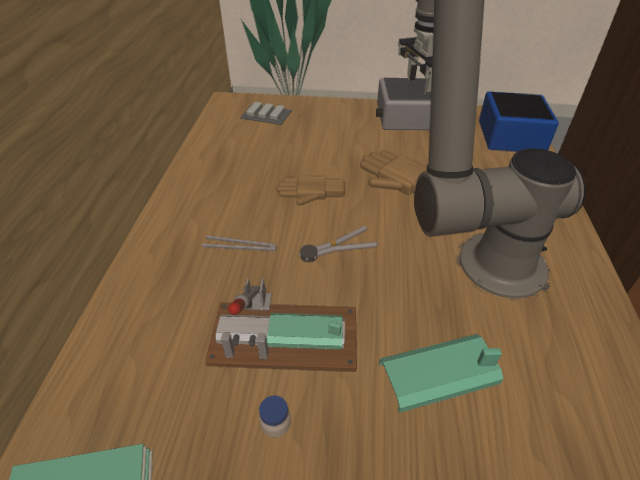

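The shells are the small mint one on the bar (top 249,222), the larger one (225,322), and the flat sheets (133,108). The forms are the small one (432,212, about 70 px, or 195 mm) and a larger, half-hidden one (480,295). I choose 249,222 and 432,212, and check both in one crop while measuring.

```bash
python3 - <<'E'
from h import *
t=cam('top'); s=cam('side')
im=cv2.cvtColor(t['pixels'],cv2.COLOR_RGB2BGR)
a=cv2.resize(im[145:270,200:460],None,fx=3,fy=3,interpolation=cv2.INTER_CUBIC)
b=cv2.cvtColor(s['pixels'],cv2.COLOR_RGB2BGR)[275:375,200:460]
b=cv2.resize(b,None,fx=2.2,fy=2.2,interpolation=cv2.INTER_CUBIC)
o=np.zeros((a.shape[0]+b.shape[0],800,3),np.uint8); o[:a.shape[0],:a.shape[1]]=a; o[a.shape[0]:,:b.shape[1]]=b
cv2.imwrite('pics/crop1.png',o); print(o.shape)
def mask(c,lo,hi,box):
    h=cv2.cvtColor(c['pixels'],cv2.COLOR_RGB2HSV); m=cv2.inRange(h,lo,hi); k=np.zeros_like(m); x0,y0,x1,y1=box; k[y0:y1,x0:x1]=m[y0:y1,x0:x1]; return k
m=mask(t,(70,60,60),(90,255,255),(225,185,275,265))
r=cv2.minAreaRect(cv2.findNonZero(m)); print('shell',r)
B=cv2.boxPoints(r); P=np.array([onz(t,*q,0.035)[:2] for q in B]); print(P.round(3).tolist(), P.mean(0), [np.linalg.norm(P[i]-P[i-1]).round(3) for i in range(4)])
# board
m=mask(t,(0,60,30),(12,255,130),(215,145,285,268)); r=cv2.minAreaRect(cv2.findNonZero(m)); print('board',r,[onz(t,*q,0.018)[:2].round(3).tolist() for q in cv2.boxPoints(r)])
for n,c,box in(('top',t,(200,150,245,190)),('side',s,(215,280,260,325))):
    h=cv2.cvtColor(c['pixels'],cv2.COLOR_RGB2HSV); m=cv2.inRange(h,(0,170,60),(6,255,255))|cv2.inRange(h,(174,170,60),(180,255,255)); k=np.zeros_like(m);x0,y0,x1,y1=box;k[y0:y1,x0:x1]=m[y0:y1,x0:x1]
    print(n,cv2.minAreaRect(cv2.findNonZero(k)),cv2.boxPoints(cv2.minAreaRect(cv2.findNonZero(k))).round(1).tolist())
E
```

```text
(595, 800, 3)
shell ((248.5, 221.5), (55.0, 27.0), 90.0)
[[0.535, 0.298], [0.536, 0.224], [0.386, 0.218], [0.384, 0.291]] [0.4603815  0.25775809] [np.float64(0.15), np.float64(0.074), np.float64(0.15), np.float64(0.073)]
board ((246.17337036132812, 207.41424560546875), (106.90691375732422, 60.46440887451172), 88.45184326171875) [[0.648, 0.364], [0.656, 0.195], [0.359, 0.176], [0.35, 0.34]]
top ((220.00799560546875, 169.45602416992188), (20.214054107666016, 7.870960235595703), 10.30484676361084) [[209.39999389648438, 171.5], [210.8000030517578, 163.8000030517578], [230.6999969482422, 167.39999389648438], [229.1999969482422, 175.10000610351562]]
side ((233.65000915527344, 307.95001220703125), (11.067971229553223, 10.75174331665039), 71.56504821777344) [[226.8000030517578, 304.3999938964844], [237.0, 301.0], [240.5, 311.5], [230.3000030517578, 314.8999938964844]]
```

View pics/crop1.png

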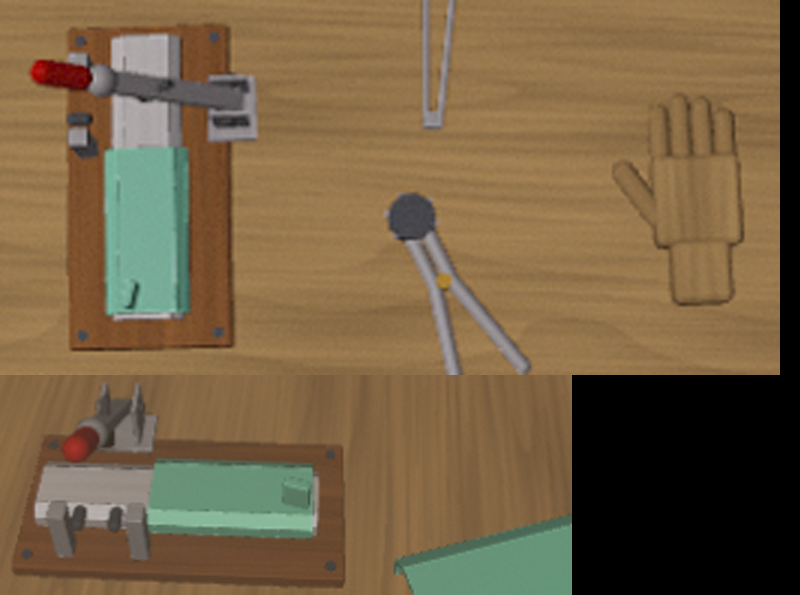

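Crop confirms the choices: the small shell with post at crop (130,293), the red grip at (60,73), and the small form with palm centre (697,200), thumb left (+y) and fingers up.

```bash
cat >> h.py <<'E'
from scipy.spatial.transform import Rotation as Ro
def go(P,yaw=None):
    "travel (mm, tool axes) and turn (units) from the measured pose to TCP P, yaw (deg)"
    o=robot.observe(); R=Ro.from_euler('xyz',o['tool_rot']).as_matrix()
    d=R.T@(np.array(P)-o['tool_pos'])*1e3; print('travel',d.round(1),end=' ')
    if yaw is not None:
        a=(np.degrees(o['tool_rot'][2])-yaw+90)%180-90; print('turn',round(a/5,2),end='')
    print()
E
python3 - <<'E'
from h import *
t=cam('top'); s=cam('side')
f=lambda u,v:(u/3+200,v/3+145)
print('form palm',onz(t,*f(697,200),.025)); a,b=onz(t,*f(701,300),.02),onz(t,*f(694,95),.02); print('form ends',a,b,np.degrees(np.arctan2(*(b-a)[1::-1])),np.linalg.norm(b-a))
yaw=np.radians(3); X=np.array([np.cos(yaw),np.sin(yaw),0]);Y=np.array([-X[1],X[0],0])
S=np.array([.4604,.2578,.04]); B=S+.05*X; H=B+.063*X-.078*Y; H[2]=.062
print('bar',B,'hinge',H,'post',S-.06*X+.013*Y)
print('post px',proj(t,S-.06*X+.013*Y+[0,0,.034]),'seen',f(130,293), 'side',proj(s,S-.06*X+.013*Y+[0,0,.034]))
g,e=tri(t,(211,168.3),s,(232,309)); print('grip end',g,e,'along',(g-H)@Y,(g-H)@X, g[2]-.062)
for th in np.arange(.5,1,.1):
    q=lambda y,z:H+Y*(y*np.cos(th)-z*np.sin(th))+np.array([0,0,1])*(y*np.sin(th)+z*np.cos(th))
    print(th.round(2),'top ctr',proj(t,q(.172,0)).round(1),'side end',proj(s,q(.2005,0)).round(1),'gripz',q(.172,.011)[2].round(3))
go([H[0],H[1]+.11,.36],93)
E
```

```text
form palm [ 0.50227199 -0.2421863   0.025     ]
form ends [ 0.41121594 -0.2471449   0.02      ] [ 0.60123946 -0.24054356  0.02      ] 1.9896336118147695 0.19013815543157214
bar [0.51033148 0.2604168  0.04      ] hinge [0.57732734 0.18582086 0.062     ] post [0.39980186 0.26764203 0.04      ]
post px [241.96132924 242.00984398] seen (243.33333333333334, 242.66666666666669) side [333.317184  323.1806151]
grip end [0.56873689 0.33708434 0.18952157] 0.0001821367179652096 along 0.15150577186310502 -0.0006621624444249373 0.12752156911139628
0.5 top ctr [214.5 172.2] side end [231.6 331.7] gripz 0.154
0.6 top ctr [217.  170.7] side end [231.2 320.8] gripz 0.168
0.7 top ctr [220.1 169.4] side end [231.2 309.3] gripz 0.181
0.8 top ctr [224. 168.] side end [231.5 297.4] gripz 0.193
0.9 top ctr [228.4 166.8] side end [232.  285.5] gripz 0.204
travel [ 647.5 -564.3  -67.7] turn -13.87
```

```bash
python3 -m inch '{"travel":[[0,0,-40],[324,-282,-68],[324,-282,-68],[324,-282,-68],[324,-282,-68],[324,-282,-68],[324,-282,-68],[324,-282,-68],[324,-282,-68],[324,-282,-68],[324,-282,-68],[324,-282,-68]],"turn":[0,-13.87,-13.87,-13.87,-13.87,-13.87,-13.87,-13.87,-13.87,-13.87,-13.87,-13.87],"claw":[1,1,1,1,1,1,1,1,1,1,1,1]}' 20; python3 - <<'E'
from h import *
go([.5716,.3004,.30],93)
E
```

```text
time: 1.5
tool_pos: [0.3943, -0.0922, 0.3602]
tool_rot: [-3.141, 0.0, 1.625]
contact_force: [0.9, -0.1, -0.7]
opening: 0.0019
grip_force: 0.0
travel [382.4 198.3  60. ] turn 0.02
```

```bash
python3 -m inch '{"travel":[[382,198,20],[382,198,20],[382,198,20],[382,198,20],[382,198,20],[382,198,20],[382,198,20],[382,198,20],[382,198,20],[382,198,60],[382,198,60],[382,198,60]],"turn":[0,0,0,0,0,0,0,0,0,0,0,0],"claw":[1,1,1,1,1,1,1,1,1,1,1,1]}'; python3 - <<'E'
from h import *
w=cam('wrist'); save(w,'pics/w1.png')
H=np.array([.5773,.1858,.062]);Y=np.array([-np.sin(np.radians(3)),np.cos(np.radians(3)),0])
go([.5716,.3004,.30],93)
for th in (.75,.65,.55,.45,.35,.25,.15,.1,.05,0,-.02):
    ye=.18*np.cos(th)-.011*np.sin(th)-.0095; z=.062+.18*np.sin(th)+.011*np.cos(th)
    P=H+Y*ye; P[2]=z+.066; print(th,P.round(4),end=' '); go(P)
th=.7
for s in(.1435,.2005):
  q=H+Y*(s*np.cos(th)); q[2]=.062+s*np.sin(th); print('pred grip end px',proj(w,q))
E
```

```text
time: 2.7
tool_pos: [0.5723, 0.2976, 0.2997]
tool_rot: [-3.139, 0.001, 1.621]
contact_force: [-0.3, -0.6, 0.8]
opening: 0.0002
grip_force: 0.0
travel [ 2.7 -1.   1.4] turn -0.02
0.75 [0.5713 0.3003 0.2587] travel [ 2.7 -1.3 42.6] 
0.65 [0.5706 0.3128 0.2457] travel [15.1 -1.4 55.7] 
0.55 [0.5701 0.3238 0.2315] travel [26.2 -1.4 69.9] 
0.45 [0.5696 0.3334 0.2162] travel [35.8 -1.4 85.2] 
0.35 [0.5691 0.3414 0.2001] travel [ 43.8  -1.4 101.3] 
0.25 [0.5688 0.3478 0.1832] travel [ 50.2  -1.5 118.2] 
0.15 [0.5686 0.3524 0.1658] travel [ 54.8  -1.5 135.6] 
0.1 [0.5685 0.3541 0.1569] travel [ 56.5  -1.5 144.4] 
0.05 [0.5684 0.3553 0.148 ] travel [ 57.7  -1.5 153.4] 
0 [0.5684 0.3561 0.139 ] travel [ 58.5  -1.5 162.3] 
-0.02 [0.5684 0.3563 0.1354] travel [ 58.7  -1.5 165.9] 
pred grip end px [321.66229518 253.85556306]
pred grip end px [321.30826052 198.66763517]
```

View pics/w1.png

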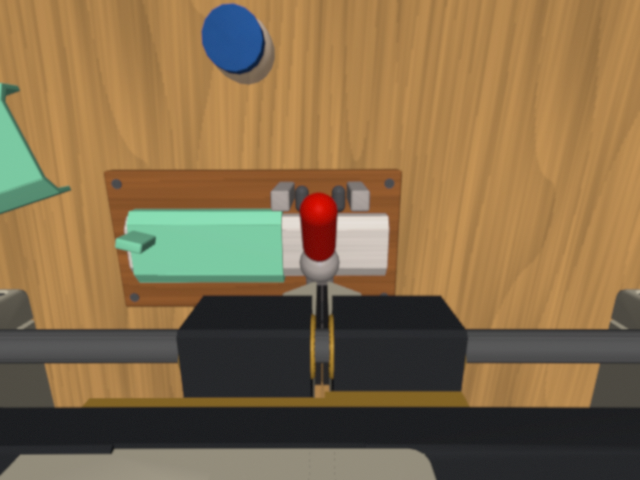

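Wrist view: the grip is at (318,225), right where predicted, and the detent posts sit at (283,195) and (358,195). Now pressing along the arc.

```bash
python3 -m inch '{"travel":[[3,-1,35],[9,-1,49],[15,-1,56],[21,-1,63],[26,-1,70],[31,-1,78],[36,-1,85],[40,-1,93],[44,-1,101],[47,-1,110],[50,-1,118],[50,-1,118]],"turn":[0,0,0,0,0,0,0,0,0,0,0,0],"claw":[1,1,1,1,1,1,1,1,1,1,1,1]}'; python3 - <<'E'
from h import *
go([.5686,.3524,.1658]); go([.5684,.3553,.148]);go([.5684,.3561,.139])
E
```

```text
time: 3.95
tool_pos: [0.5677, 0.3492, 0.1804]
tool_rot: [-3.139, 0.001, 1.623]
contact_force: [-0.1, 0.3, -0.6]
opening: 0.0004
grip_force: 0.0
travel [ 3.2  1.1 14.6] 
travel [ 6.1  1.1 32.4] 
travel [ 6.9  1.1 41.4]
```

```bash
python3 -m inch '{"travel":[[2,1,8],[3,1,15],[4,1,20],[5,1,24],[6,1,28],[6,1,32],[7,1,35],[7,1,38],[7,1,41],[7,1,43],[7,1,43],[7,1,43]],"turn":[0,0,0,0,0,0,0,0,0,0,0,0],"claw":[1,1,1,1,1,1,1,1,1,1,1,1]}'; python3 - <<'E'
from h import *
t=cam('top'); s=cam('side')
for c,box in((t,(195,150,245,190)),(s,(205,280,270,390))):
    h=cv2.cvtColor(c['pixels'],cv2.COLOR_RGB2HSV); m=cv2.inRange(h,(0,170,60),(6,255,255))|cv2.inRange(h,(174,170,60),(180,255,255)); k=np.zeros_like(m);x0,y0,x1,y1=box;k[y0:y1,x0:x1]=m[y0:y1,x0:x1]
    print(cv2.minAreaRect(cv2.findNonZero(k)))
H=np.array([.5773,.1858,.062]);Y=np.array([-np.sin(np.radians(3)),np.cos(np.radians(3)),0])
for th in(0,.06,.12,.25,.5):
  q=H+Y*.2005*np.cos(th);q[2]+=.2005*np.sin(th); print(th,proj(t,q),proj(s,q))
E
```

```text
time: 5.15
tool_pos: [0.5689, 0.3561, 0.1387]
tool_rot: [-3.141, 0.0, 1.623]
contact_force: [-0.0, -0.2, -0.4]
opening: 0.0004
grip_force: 0.0Traceback (most recent call last):
  File "<stdin>", line 5, in <module>
cv2.error: OpenCV(4.12.0) /io/opencv/modules/imgproc/src/convhull.cpp:143: error: (-215:Assertion failed) total >= 0 && (depth == CV_32F || depth == CV_32S) in function 'convexHull'
```

```bash
python3 - <<'E'
from h import *
s=cam('side'); w=cam('wrist')
H=np.array([.5773,.1858,.062]);Y=np.array([-np.sin(np.radians(3)),np.cos(np.radians(3)),0])
for th in(0,.06,.12,.25,.5):
  q=H+Y*.2005*np.cos(th);q[2]+=.2005*np.sin(th); print(th,proj(w,q),proj(s,q))
A=cv2.cvtColor(s['pixels'],cv2.COLOR_RGB2BGR)[240:400,170:370]; A=cv2.resize(A,None,fx=2,fy=2)
B=cv2.resize(cv2.cvtColor(w['pixels'],cv2.COLOR_RGB2BGR),(400,300))
o=np.zeros((320,800,3),np.uint8);o[:,:400]=A;o[:300,400:]=B;cv2.imwrite('pics/c2.png',o)
E
```

```text
0 [321.41118337 234.17939368] [236.7263116  373.19883934]
0.06 [321.38012437 241.96029347] [235.85125261 369.65166708]
0.12 [321.34505153 252.55207259] [235.03302021 365.6819498 ]
0.25 [321.25217492 288.02312276] [233.48651428 355.68365419]
0.5 [320.97843003 434.94810535] [231.57572808 331.71136322]
```

View pics/c2.png

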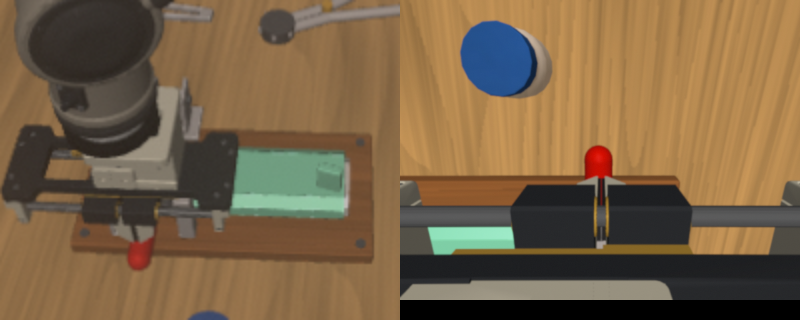

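```bash
python3 -m inch '{"travel":[[0,0,2],[0,0,4],[0,0,4]],"turn":[0,0,0],"claw":[1,1,1]}';python3 -m inch '{"travel":[[0,0,2],[0,0,4],[0,0,4]],"turn":[0,0,0],"claw":[1,1,1]}'
```

```text
time: 5.65
tool_pos: [0.5692, 0.3563, 0.138]
tool_rot: [3.14, -0.001, 1.623]
contact_force: [-6.0, -1.9, 15.1]
opening: 0.0004
grip_force: 7.7
time: 5.95
tool_pos: [0.5693, 0.3564, 0.1374]
tool_rot: [3.138, -0.001, 1.624]
contact_force: [-11.3, -6.6, 33.4]
opening: 0.0007
grip_force: 16.6
```

Pushing 33 N meets a stiff stop at the level height (tips 71 mm), so the clamp is shut. Lifting off and going above the thumb post.

```bash
python3 -m inch '{"travel":[[0,0,-10],[0,0,-40],[0,0,-80],[0,0,-80],[0,0,-80]],"turn":[0,0,0,0,0],"claw":[1,1,1,1,0]}'; python3 - <<'E'
from h import *
go([.3998,.2676,.20],168.5)
E
```

```text
time: 6.45
tool_pos: [0.5693, 0.3563, 0.2122]
tool_rot: [3.139, -0.001, 1.623]
contact_force: [-0.4, 0.5, -0.3]
opening: 0.0048
grip_force: 0.0
travel [ -79.7 -174.    11.7] turn -15.1
```

```bash
python3 -m inch '{"travel":[[-80,-174,5],[-80,-174,5],[-80,-174,5],[-80,-174,5],[-80,-174,5],[-80,-174,5],[-80,-174,5],[-80,-174,5],[-80,-174,5],[-80,-174,5],[-80,-174,5]],"turn":[-15.1,-15.1,-15.1,-15.1,-15.1,-15.1,-15.1,-15.1,-15.1,-15.1,-15.1],"claw":[0,0,0,0,0,0,0,0,0,0,0]}' 20; python3 - <<'E'
from h import *
w=cam('wrist'); t=cam('top'); s=cam('side')
H=np.array([.5773,.1858,.062]);Y=np.array([-np.sin(np.radians(3)),np.cos(np.radians(3)),0])
for th in(0,.06,.12): 
  q=H+Y*.2005*np.cos(th);q[2]+=.2005*np.sin(th); print(th,proj(t,q).round(1),proj(s,q).round(1))
for c,box in((t,(190,150,245,195)),(s,(205,280,270,400))):
    h=cv2.cvtColor(c['pixels'],cv2.COLOR_RGB2HSV); m=cv2.inRange(h,(0,170,60),(6,255,255))|cv2.inRange(h,(174,170,60),(180,255,255)); k=np.zeros_like(m);x0,y0,x1,y1=box;k[y0:y1,x0:x1]=m[y0:y1,x0:x1]
    p=cv2.findNonZero(k); print(None if p is None else cv2.minAreaRect(p))
for z in(.074,.044):
  for a in(-.012,.012): 
    u=np.radians(-11.5); print('post',z,a,proj(w,[.3998+a*np.cos(u),.2676+a*np.sin(u),z]).round(1))
print(robot.observe()['tool_pos'],robot.observe()['tool_rot'])
B=cv2.resize(cv2.cvtColor(s['pixels'],cv2.COLOR_RGB2BGR)[280:400,180:360],None,fx=2,fy=2)
A=cv2.cvtColor(w['pixels'],cv2.COLOR_RGB2BGR)
A=cv2.resize(A,None,fx=.68,fy=.68); o=np.zeros((max(len(A),240),800,3),np.uint8);o[:len(A),:A.shape[1]]=A;o[:240,A.shape[1]:A.shape[1]+360]=B[:,:800-A.shape[1]]
cv2.imwrite('pics/c3.png',o)
E
```

```text
time: 7.55
tool_pos: [0.399, 0.2669, 0.2053]
tool_rot: [-3.14, -0.002, 2.938]
contact_force: [0.6, -0.0, 0.1]
opening: 0.0457
grip_force: 0.0
0 [201.8 179.6] [236.7 373.2]
0.06 [201.  178.7] [235.9 369.7]
0.12 [200.5 177.7] [235.  365.7]
((211.5, 179.5), (7.0, 19.0), 90.0)
((240.17308044433594, 360.63458251953125), (10.001921653747559, 27.456256866455078), 11.309932708740234)
post 0.074 -0.012 [324.4 242.4]
post 0.074 0.012 [324.4 278. ]
post 0.044 -0.012 [324.1 230.7]
post 0.044 0.012 [324.2 262.8]
[0.39929458 0.26710613 0.20581393] [-3.14108325e+00 -5.58410392e-04  2.93915845e+00]
```

View pics/c3.png

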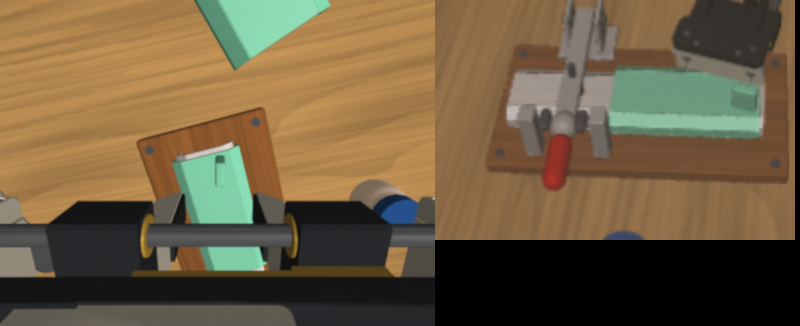

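Ball sits between the rollers in the side view, so the clamp is shut. The thumb post is at wrist px (323,250), within about 2 mm of prediction. Descending and gripping.

```bash
python3 -m inch '{"travel":[[1,0,40],[1,0,70],[1,0,85],[1,0,90],[1,0,90],[1,0,90],[1,0,90],[1,0,90],[1,0,90],[1,0,90],[1,0,90],[1,0,90]],"turn":[0,0,0,0,0,0,0,0,0,0,0,0],"claw":[0,0,0,0,0,1,1,1,1,1,1,1]}' 20
```

```text
time: 8.9
tool_pos: [0.3987, 0.2675, 0.1165]
tool_rot: [3.141, 0.001, 2.941]
contact_force: [0.2, 0.5, 2.9]
opening: 0.0096
grip_force: 20.0
```

```bash
python3 -m inch '{"travel":[[0,0,-3],[-1,0,-6],[-2,0,-9],[-2,0,-12],[-3,0,-15],[-3,0,-15]],"turn":[0,0,0,0,0,0],"claw":[1,1,1,1,1,1]}' 20; python3 - <<'E'
from h import *
s=cam('side')
B=cv2.resize(cv2.cvtColor(s['pixels'],cv2.COLOR_RGB2BGR)[270:400,190:370],None,fx=4,fy=4)
cv2.imwrite('pics/c4.png',B)
E
```

```text
time: 9.5
tool_pos: [0.4017, 0.2668, 0.1317]
tool_rot: [3.141, 0.001, 2.941]
contact_force: [2.9, 0.6, -2.6]
opening: 0.0098
grip_force: 20.0
```

View pics/c4.png

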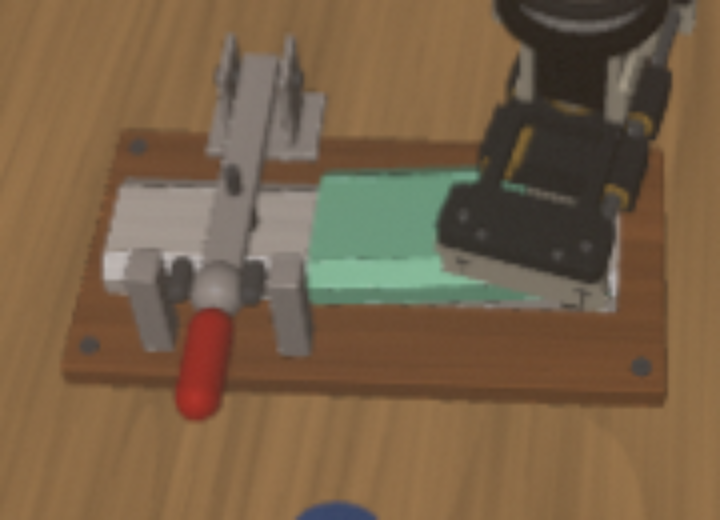

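The shell is tilting, with its far edge at (315,240) still on the bar and the near edge raised. Continuing.

```bash
python3 -m inch '{"travel":[[-1,0,-3],[-2,0,-6],[-2,0,-9],[-3,0,-12],[-4,0,-14],[-4,0,-16],[-4,0,-16]],"turn":[0,0,0,0,0,0,0],"claw":[1,1,1,1,1,1,1]}' 20; python3 - <<'E'
from h import *
s=cam('side'); print(robot.observe()['contact_force'])
B=cv2.resize(cv2.cvtColor(s['pixels'],cv2.COLOR_RGB2BGR)[270:400,190:370],None,fx=4,fy=4)
cv2.imwrite('pics/c5.png',B)
E
```

```text
time: 10.25
tool_pos: [0.4053, 0.266, 0.1475]
tool_rot: [3.141, 0.0, 2.941]
contact_force: [-0.2, -0.0, -0.9]
opening: 0.0099
grip_force: 20.0
[ 0.08852236  0.51528801 -0.83064173]
```

View pics/c5.png

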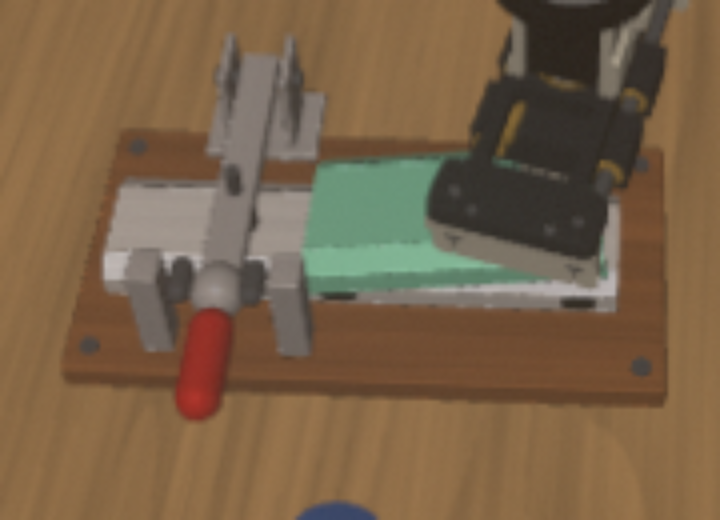

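Both rubber pads are visible at (340,295) and (578,302), so the shell is off the bar. Its far edge is slightly up. I'll estimate the tilt from the image.

```bash
python3 - <<'E'
from h import *
s=cam('side'); o=robot.observe()
R0=Ro.from_euler('z',3,degrees=True)
S0=np.array([.4604,.2578,.04]); T0=np.array([.3987,.2675,.1165])
g0=T0-[0,0,.047]; rel=R0.inv().apply(g0-S0); g=o['tool_pos']-[0,0,.047]
ax=np.array([np.cos(np.radians(78.5)),np.sin(np.radians(78.5)),0])
print('start far',proj(s,S0+R0.apply([.075,.0375,-.018])),'near',proj(s,S0+R0.apply([-.075,.0375,-.018])))
for f in(0,.1,.15,.2,.25):
    R=Ro.from_rotvec(ax*f)*R0; S=g-R.apply(rel)
    P=lambda *p:S+R.apply(p)
    print(f,'far lo',proj(s,P(.075,.0375,-.018)).round(1),'far up -y',proj(s,P(.075,-.026,.004)).round(1),'near lo',proj(s,P(-.075,.0375,-.018)).round(1),'pc z',(P(-.072,.02,0)[2]-.018).round(4),'fc z',(P(.072,-.02,0)[2]-.018).round(4),'S',S.round(3))
E
```

```text
start far [265.48596969 345.99410996] near [339.98716466 348.6926824 ]
0 far lo [261.  336.5] far up -y [264.3 303.9] near lo [337.2 339.2] pc z 0.0527 fc z 0.0527 S [0.467 0.256 0.071]
0.1 far lo [264.1 340.7] far up -y [266.3 308.5] near lo [339.5 339.2] pc z 0.0541 fc z 0.0392 S [0.464 0.257 0.065]
0.15 far lo [265.8 342.7] far up -y [267.6 310.8] near lo [340.7 339.1] pc z 0.0549 fc z 0.0326 S [0.462 0.257 0.062]
0.2 far lo [267.7 344.7] far up -y [269.  313.1] near lo [341.8 339. ] pc z 0.0558 fc z 0.0261 S [0.46  0.258 0.059]
0.25 far lo [269.6 346.7] far up -y [270.5 315.3] near lo [342.8 338.8] pc z 0.0567 fc z 0.0197 S [0.458 0.258 0.056]
```

```bash
python3 -m inch '{"travel":[[0,0,2],[0,0,4],[0,0,4]],"turn":[0,0,0],"claw":[1,1,1]}' 20; python3 -m inch '{"travel":[[0,0,0],[0,0,0],[0,0,-10],[0,0,-20],[0,0,-35],[0,0,-50],[0,0,-65],[0,0,-80],[0,0,-95],[0,0,-110],[0,0,-115],[0,0,-115]],"turn":[0,0,0,0,0,0,0,0,0,0,0,0],"claw":[1,1,1,1,1,1,1,1,1,1,1,1]}' 45; python3 - <<'E'
from h import *
go([.4456,-.233,.26],167.5)
E
```

```text
time: 10.65
tool_pos: [0.4054, 0.2658, 0.1429]
tool_rot: [-3.141, -0.0, 2.941]
contact_force: [-0.0, -2.2, 1.4]
opening: 0.0098
grip_force: 20.0
time: 11.85
tool_pos: [0.4055, 0.2661, 0.2593]
tool_rot: [3.14, 0.002, 2.941]
contact_force: [0.6, -0.4, -0.2]
opening: 0.0096
grip_force: 45.0
travel [-138.7 -481.1   -1.1] turn 0.2
```

```bash
python3 -m inch '{"travel":[[-4,-15,0],[-12,-40,0],[-20,-68,0],[-28,-96,0],[-36,-124,0],[-44,-152,0],[-52,-180,0],[-60,-208,0],[-68,-236,0],[-76,-262,0],[-80,-278,0],[-82,-284,0]],"turn":[0,0,0,0,0,0,0,0,0,0,0.1,0.2],"claw":[1,1,1,1,1,1,1,1,1,1,1,1]}'; python3 - <<'E'
from h import *
go([.4456,-.233,.26],167.5)
E
```

```text
time: 13.05
tool_pos: [0.4288, -0.0299, 0.2576]
tool_rot: [-3.141, -0.001, 2.921]
contact_force: [0.5, 0.5, -1.4]
opening: 0.0096
grip_force: 45.0
travel [ -60.8 -194.5   -2.4] turn -0.03
```

```bash
python3 -m inch '{"travel":[[-5,-15,0],[-12,-38,0],[-20,-64,0],[-28,-90,0],[-36,-116,0],[-44,-142,0],[-52,-166,0],[-58,-184,0],[-61,-194,0],[-61,-194,10],[-61,-194,15],[-61,-194,15]],"turn":[0,0,0,0,0,0,0,0,0,0,0,0],"claw":[1,1,1,1,1,1,1,1,1,1,1,1]}'; python3 - <<'E'
from h import *
t=cam('top'); s=cam('side'); o=robot.observe(); print(o['tool_pos'],o['tool_rot'])
A=cv2.cvtColor(t['pixels'],cv2.COLOR_RGB2BGR)[130:290,190:490]; B=cv2.cvtColor(s['pixels'],cv2.COLOR_RGB2BGR)[90:290,240:440]
A=cv2.resize(A,(450,240));B=cv2.resize(B,(350,350))
C=cv2.resize(cv2.cvtColor(s['pixels'],cv2.COLOR_RGB2BGR)[270:400,190:370],(450,325))
o=np.zeros((565,800,3),np.uint8);o[:240,:450]=A;o[240:,:450]=C;o[:350,450:]=B;cv2.imwrite('pics/c6.png',o)
E
```

```text
time: 14.25
tool_pos: [0.4461, -0.2299, 0.242]
tool_rot: [3.14, -0.003, 2.924]
contact_force: [-0.1, 0.7, -0.5]
opening: 0.0095
grip_force: 45.0
[ 0.44661801 -0.23040522  0.24304915] [ 3.14125054e+00 -5.62419980e-04  2.92445121e+00]
```

View pics/c6.png

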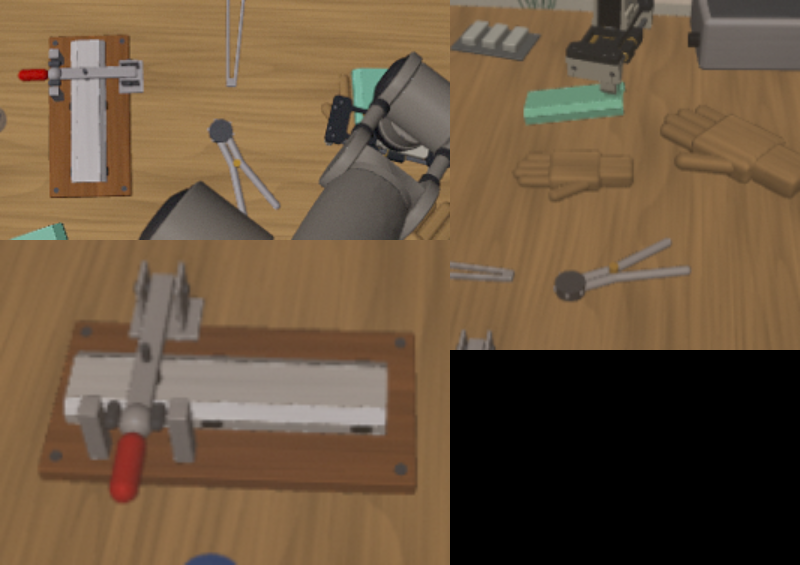

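The bar and clamp are unmoved and shut. The shell hangs at (575,100) over the small form at (573,172). I'll check its tilt from the lower edge corners (527,123) and (623,108).

```bash
python3 - <<'E'
from h import *
s=cam('side'); o=robot.observe()
R0=Ro.from_euler('z',3,degrees=True); S0=np.array([.4604,.2578,.04]); T0=np.array([.3987,.2675,.1165])
rel=R0.inv().apply(T0-[0,0,.047]-S0); g=o['tool_pos']-[0,0,.047]
dz=np.degrees(o['tool_rot'][2])-168.5; Rz=Ro.from_euler('z',dz,degrees=True)
ax=np.array([np.cos(np.radians(78.5)),np.sin(np.radians(78.5)),0])
f2=lambda x,y:((x-450)*200/350+240,y*200/350+90)
print('seen',f2(527,123),f2(623,108))
for f in(0,.1,.15,.2,.25,.3):
    R=Rz*Ro.from_rotvec(ax*f)*R0; S=g-R.apply(rel)
    print(f,'far',proj(s,S+R.apply([.075,.0375,-.018])).round(1),'near',proj(s,S+R.apply([-.075,.0375,-.018])).round(1),'S',S.round(3),'yaw',np.degrees(np.arctan2(*R.apply([1,0,0])[1::-1])).round(1))
print('err',np.array([.5023,-.2422]))
E
```

```text
seen (284.0, 160.28571428571428) (338.8571428571429, 151.71428571428572)
0 far [278.2 153.5] near [335.4 155.5] S [ 0.508 -0.241  0.167] yaw 2.1
0.1 far [280.4 157.8] near [337.1 155.1] S [ 0.505 -0.241  0.161] yaw 2.1
0.15 far [281.7 159.9] near [338.  154.8] S [ 0.503 -0.24   0.158] yaw 2.2
0.2 far [283. 162.] near [338.8 154.5] S [ 0.501 -0.24   0.155] yaw 2.3
0.25 far [284.4 164. ] near [339.6 154.2] S [ 0.499 -0.239  0.152] yaw 2.5
0.3 far [286.  165.9] near [340.3 153.8] S [ 0.497 -0.239  0.15 ] yaw 2.7
err [ 0.5023 -0.2422]
```

Tilt reads about 0.2 rad, too near the 0.26 limit. I'll level the shell by lightly pressing its low far edge on empty bench beyond the form (y ≈ -0.42), then come back.

```bash
python3 - <<'E'
from h import *
go([.50,-.42,.243])
E
python3 -m inch '{"travel":[[-8,-15,0],[-20,-38,0],[-32,-62,0],[-44,-86,0],[-56,-112,0],[-68,-138,0],[-80,-160,0],[-90,-174,0],[-93,-174,0],[-93,-174,0],[-93,-174,0],[-93,-174,0]],"turn":[0,0,0,0,0,0,0,0,0,0,0,0],"claw":[1,1,1,1,1,1,1,1,1,1,1,1]}'; python3 - <<'E'
from h import *
c=cam('top'); cv2.imwrite('pics/c7.png',cv2.resize(cv2.cvtColor(c['pixels'],cv2.COLOR_RGB2BGR)[100:340,380:640],None,fx=2,fy=2))
E
```

```text
travel [ -92.8 -173.4    0.3] 
time: 15.6
tool_pos: [0.4998, -0.4203, 0.2436]
tool_rot: [3.142, -0.0, 2.924]
contact_force: [-0.7, 1.3, -0.7]
opening: 0.0097
grip_force: 45.0
```

View pics/c7.png

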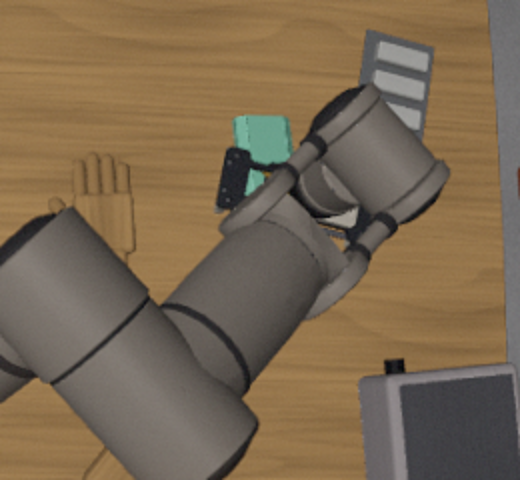

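The space under the shell (263,140) is empty bench; the tray at (400,90) and the form at (100,200) are clear. Lowering.

```bash
python3 -m inch '{"travel":[[0,0,20],[0,0,45],[0,0,70],[0,0,90],[0,0,105],[0,0,110],[0,0,115],[0,0,115]],"turn":[0,0,0,0,0,0,0,0],"claw":[1,1,1,1,1,1,1,1]}' 30;  python3 -m inch '{"travel":[[0,0,4],[0,0,8],[1,0,12],[2,0,16],[2,0,20],[3,0,24],[4,0,27],[5,0,30],[6,0,33],[6,0,33]],"turn":[0,0,0,0,0,0,0,0,0,0],"claw":[1,1,1,1,1,1,1,1,1,1]}' 15
```

```text
time: 16.45
tool_pos: [0.4998, -0.4212, 0.1284]
tool_rot: [-3.141, 0.0, 2.924]
contact_force: [-0.1, 0.5, -1.6]
opening: 0.0097
grip_force: 30.0
time: 17.45
tool_pos: [0.4939, -0.42, 0.095]
tool_rot: [-3.142, 0.0, 2.923]
contact_force: [-0.2, -0.3, -0.0]
opening: 0.0096
grip_force: 15.0
```

```bash
python3 -m inch '{"travel":[[0,0,0],[0,0,0],[0,0,0],[0,0,-8],[0,0,-20],[0,0,-35],[0,0,-55],[0,0,-75],[0,0,-95],[0,0,-110],[0,0,-117],[0,0,-117]],"turn":[0,0,0,0,0,0,0,0,0,0,0,0],"claw":[1,1,1,1,1,1,1,1,1,1,1,1]}' 55; python3 - <<'E'
from h import *
go([.4408,-.2317,.212],167.5)
E
```

```text
time: 18.65
tool_pos: [0.4943, -0.4204, 0.2143]
tool_rot: [-3.14, 0.003, 2.923]
contact_force: [0.8, -0.6, -0.3]
opening: 0.0095
grip_force: 55.0
travel [ 93.1 172.6   1.7] turn 0.0
```

```bash
python3 -m inch '{"travel":[[6,12,0],[18,32,0],[30,56,0],[43,80,0],[56,104,0],[68,128,0],[80,150,0],[89,166,0],[93,173,2],[93,173,2],[93,173,2],[93,173,2]],"turn":[0,0,0,0,0,0,0,0,0,0,0,0],"claw":[1,1,1,1,1,1,1,1,1,1,1,1]}'; python3 - <<'E'
from h import *
s=cam('side'); o=robot.observe()
cv2.imwrite('pics/c8.png',cv2.resize(cv2.cvtColor(s['pixels'],cv2.COLOR_RGB2BGR)[100:260,240:440],None,fx=4,fy=3.75*1)[:600])
R0=Ro.from_euler('z',3,degrees=True); S0=np.array([.4604,.2578,.04]); T0=np.array([.3987,.2675,.1165])
rel=R0.inv().apply(T0-[0,0,.047]-S0); g=o['tool_pos']-[0,0,.047]
Rz=Ro.from_euler('z',np.degrees(o['tool_rot'][2])-168.5,degrees=True); ax=np.array([np.cos(np.radians(78.5)),np.sin(np.radians(78.5)),0])
for f in(-.1,0,.1,.2):
    R=Rz*Ro.from_rotvec(ax*f)*R0; S=g-R.apply(rel); q=lambda p:((proj(s,S+R.apply(p))-[240,100])*[4,3.75]).round(0)
    print(f,'far',q([.075,.0375,-.018]),'near',q([-.075,.0375,-.018]),'S',S.round(3))
E
```

```text
time: 19.85
tool_pos: [0.4409, -0.2319, 0.2101]
tool_rot: [-3.141, 0.0, 2.923]
contact_force: [-0.4, 0.1, -0.7]
opening: 0.0094
grip_force: 55.0
-0.1 far [158. 223.] near [382. 248.] S [ 0.505 -0.243  0.14 ]
0 far [165. 240.] near [389. 247.] S [ 0.502 -0.243  0.134]
0.1 far [174. 255.] near [396. 246.] S [ 0.499 -0.242  0.128]
0.2 far [184. 270.] near [403. 244.] S [ 0.495 -0.241  0.122]
```

View pics/c8.png

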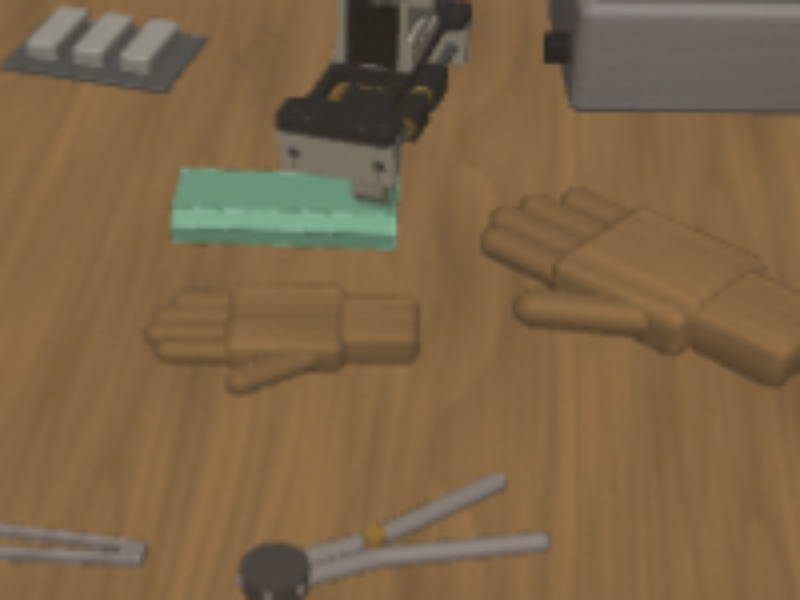

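The lower edge runs from (172,242) to (396,248), so the shell is level to about 0.01 rad. It is about 0.134 m up, centred and lined up with the form. Letting it settle, then handing in.

```bash
python3 -m inch '{"travel":[[0,0,0],[0,0,0],[0,0,0]],"turn":[0,0,0],"claw":[1,1,1]}'; python3 -c "
from cell import robot
print(robot.hand_in())"
```

```text
time: 20.2
tool_pos: [0.4406, -0.2312, 0.2102]
tool_rot: [-3.142, 0.0, 2.923]
contact_force: [-0.6, -0.6, -0.9]
opening: 0.0095
grip_force: 55.0
the job is handed in; nothing more can be done
None
```

I handed the job in at about 20 s without being shown a verdict; by my camera checks the clamp is shut, the bar has not moved, the small shell was peeled thumb-post corner first, and it is held level and aligned about 10 cm above the small form (I levelled it by pressing it lightly on empty bench).

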